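# Block up two dies in their crate and lock the hold-down plate

## Task

Two steel dies lie in the bays of the packing crate, pushed to the far end. Fill the gap left in front of each with the wooden block that fits it snugly, upright and fully down on the crate's floor, leaving the odd thick block in the rack and the other things on the table alone. Then lay the hold-down plate flat on the crate, its keyhole over the headed stud on the divider, and pull it towards the blocks until the stud is at the end of the slot.

Things in the scene. Friction and masses are not known exactly. Their poses are not given: they have to be found in the camera images.
- crate: Open plywood crate fixed to the table, 142 x 164 mm outside (x, y), floor 8 mm thick, outer walls 12 mm thick; all walls and the divider end 46 mm above the table. Origin: centre of its underside. A 36 mm wide divider along its x axis (y = -18..18 mm) leaves two bays, 118 mm long (x = -59..59 mm), 52 mm wide, centred at y = +44 and -44 mm. The dies are at its +x end, the gaps to be filled at its -x end (the robot's side).
- stud (a point): Foot of the headed steel stud that stands upright on the crate's divider, at (32, 0, 46) mm in the crate's frame; shank 8 mm diameter and 8 mm high, then a head 16 mm diameter and 5 mm thick.
- die_short: Dark steel block (the shorter die), 74 mm long (its x), 48 mm wide (its y), 38 mm high, about 1 kg, lying in one of the two bays of the crate, pushed against the bay's far wall. Its origin is the middle of the lower edge of its far end; the die reaches from there along its -x. Its axes start parallel to the crate's. It leaves a gap of 44 mm, for the 41 mm block.
- die_long: Dark steel block (the longer die), 86 mm long (its x), 48 mm wide (its y), 38 mm high, about 1 kg, lying in one of the two bays of the crate, pushed against the bay's far wall. Its origin is the middle of the lower edge of its far end; the die reaches from there along its -x. Its axes start parallel to the crate's. It leaves a gap of 32 mm, for the 29 mm block.
- block_thin_center (a point): Plain wooden block, about 80 g, 29 mm thick (its x), 48 mm wide (its y), 80 mm tall (its z), edges stepped in 2.5 mm over the lowest 6 mm; its z points to its top end. This point is its centre. At the start it stands in one of the three places of the sloped rack, its top leaning 30 degrees from vertical towards the rack's front (robot) side.
- block_middle_center (a point): Plain wooden block, about 110 g, 41 mm thick (its x), 48 mm wide (its y), 80 mm tall (its z), edges stepped in 2.5 mm over the lowest 6 mm; its z points to its top end. This point is its centre. At the start it stands in one of the three places of the sloped rack, its top leaning 30 degrees from vertical towards the rack's front (robot) side.
- block_thick_center (a point): Plain wooden block, about 145 g, 54 mm thick (its x), 48 mm wide (its y), 80 mm tall (its z), edges stepped in 2.5 mm over the lowest 6 mm; its z points to its top end. This point is its centre. At the start it stands in one of the three places of the sloped rack, its top leaning 30 degrees from vertical towards the rack's front (robot) side. It fits neither gap and stays in the rack.
- rack: Grey steel rack fixed to the table, base 120 x 260 mm (x, y), origin at the centre of its underside. Three places side by side at y = -80, 0, +80 mm. A block's foot rests on a ledge and its underside leans on a board 45 mm long on the robot's side, so the upper 35 mm of each block is free all round; the lower front edge of each block is at x = -15, z = 40 mm.
- plate_grip (a point): Centre of the upright grip tab of the dark steel hold-down plate: tab 22 x 12 x 32 mm (x, y, z), pinch it across y; its top is 36 mm above the plate's underside, this point 20 mm above it. The plate (about 160 g) is 4 mm thick, reaches from 62 mm behind (-x) to 12 mm ahead of this point and 50 mm to either side; at the start it lies flat on the table.
- plate_hole (a point): Centre of the square 22 x 22 mm entry opening of the plate's keyhole, on the plate's underside, 46 mm to the -x side of the grip's centre. Axes as the plate's.
- plate_slot_end (a point): Where the stud's axis comes to rest in the plate's keyhole, on its underside, 21 mm to the +x side of the entry opening's centre and 25 mm to the -x side of the grip's centre; the slot between is 11 mm wide. Axes as the plate's; when locked they are parallel to the crate's.
- gauge_stand: Bystander: dial gauge on a round stand 70 mm across and 198 mm high, standing between rack and crate. Origin at the foot.
- oil_bottle: Bystander: white bottle 56 mm across, 150 mm high. Origin at the foot.
- die_ring: Bystander: dark steel ring 64 mm across, 25 mm high, between rack and crate. Origin at the foot.
- spanner: Bystander: spanner 170 mm long lying on the table.
- bolt_cup: Bystander: steel cup 72 mm across, 70 mm high. Origin at the foot.
- gauge_block: Bystander: steel block 50 x 30 x 20 mm lying on the table.
Things that resemble listed ones, but are neither listed nor needed, are in the scene too. Leave any yellow look-alike of the part that bears block_middle_center alone.

How it is judged:
By the outcome, as a careful person would: the job done as asked, in the order asked, and still so for the second after the job is handed in, with the robot touching nothing.
It also fails if it takes over 72 s, if anything falls off the work surface, if the arm or the gripper's body presses on something with over 40 N, if the wrist force passes 120 N, or if a joint passes its speed limit or range.

## Robot

A 6-joint arm with a two-finger parallel gripper is mounted at the origin on the work surface. World frame = base frame: x ahead of the robot, y to its left, z up, the work surface at z = 0. Lengths are in mm, angles in rad, forces in N, time in s.
With the tool pointing down it reaches from about 275 to 1000 mm from the base axis. Payload 8.4 kg.
Tool frame: the origin (TCP) lies midway between the tips of the shut fingers; the grasp point (between the pads) lies 19 mm behind it; y points along the fingers, z is the direction in which the jaws open and shut, and the axes are right-handed (so a half turn about y gives the same grasp; the last joint's range is limited). The gripper opens to 85 mm and grips with 20 to 120 N. Pads are 22 mm wide; open, the fingers measure 114 mm over their backs; the gripper's body (76 mm by 85 mm) begins 54 mm behind the grasp point. The pads swing forward as they close: fully open they stand 13 mm farther back than shut.
Start: joints at [1.213, 0.353, 1.633, -0, 1.155, -0.002], TCP at [217.711, 585.858, 231.281] pointing down, gripper open.
Joint ranges: [-2.63, 2.63], [-0.92, 2.1], [0.06, 2.66], [-1.3, 4.44], [0, 2.69], [-3.02, 3.02]. Speed limits (rad/s): [2.22, 2.22, 2.79, 3.14, 3.14, 3.14].

## Interface

Orientations are given as [roll, pitch, yaw] about the fixed x, y, z axes, in that order (R = Rz(yaw) Ry(pitch) Rx(roll)).
In Python, from rig import r gives the robot as it stands. The module is installed in compiled form; this text tells all that it offers.
- The arm moves only by the tool apply_moves, never from a script. Its argument "plan" is text: rows parted by semicolons, each of 7 numbers parted by spaces: the shift along the tool's x, y, z in cm, then the turn, a rotation vector about the tool's x, y, z in degrees, then the closure, from 0 (fully open) to 1 (shut). A call has 1 to 20 rows; each row shifts and turns the pose as measured when the row begins, along the tool's axes as they then stand; what a row does not reach is not made up. A row lasts 1/10 s, in which the tool goes at most 50 mm and 8.59 degrees, less where a joint would pass 70% of its speed; a pose out of reach is approached as far as the arm can. A call is refused whole if a number of a shift passes 5 or a number of a turn 8.59, either way. A call with a gripper value outside its range is refused whole. The fingers move at their own pace and stop on an object; "squeeze" is the grip in N (left out, the last holds). Time passes only in rows, so rows that do not move let the fingers close. It gives the time, the measured TCP pose, the force and the opening at its end, in the units of the state.
- r.sense(): the state, without advancing time (a new reading comes with each control period).
- r.grab_frame(name): name is "scene" or "top" or "wrist"; returns the picture (420x560x3 uint8, blue, green, red); there is no depth.
- r.get_calibration(name): a dict with "vertical_fov" (degrees; the focal length in pixels is half the picture's height over the tangent of half this angle, whatever the lens; pixels are square), "cx", "cy" (the principal point, pixels), "R" (3x3) and "t" (3): a world point X has camera coordinates R X + t; the wrist camera has in their place "hand_eye" (4x4, takes a point from camera to tool coordinates, whose origin is the TCP and whose axes are the tool frame's). Camera axes: x right, y down, z forward; pixel columns grow to the right and rows downward; lengths in mm; the calibration is good to about 2 mm. A picture is of the moment at which its call begins: read the wrist's pose just before it. get_calibration takes no time and is no camera call.
- r.sign_off(): hands the job in, once; it reports no verdict.
The state is a dict: "clock": time; "qpos": joint angles; "qvel": joint speeds; "joint_efforts": joint torques, N m; "eef_pos": TCP position; "tcp_rot": TCP orientation; "contact_force": force on the tool from outside, world axes, zero at the start; "wrist_torque": the same for the moment, N m; "opening": opening from 0.0 (shut) to 1.0 (fully open).
Only numpy, scipy, OpenCV 4.12 (cv2) and the standard library are available. Lean on these libraries where they do the work, as an engineer would, in place of code of your own. Each camera call takes 0.05 s, during which the arm holds its last target. There are 200 camera calls.

## Working session

There is one attempt and no reset: what is moved stays moved. The work goes in short steps, Python scripts to look and compute and a tool call to move; the robot and the scene stay as the last step left them, time stands still between calls to the robot, and variables do not carry over. Pictures are saved under pics/ and viewed, about 8 in all and at most 12, crops included, and the job is handed in when it is done.

Besides the shell and the picture viewer there is one more tool, called as a command line: name --argument value ..., lists and objects as JSON in quotes. apply_moves: Moves the arm, as the interface text tells. Its arguments: {"type":"object","properties":{"plan":{"type":"string"},"squeeze":{"type":"number"}},"required":["plan"]}

```bash
mkdir -p pics; ls
python3 - <<'E'
from rig import r
import cv2,numpy as np
np.set_printoptions(precision=4,suppress=True)
print(r.sense())
for n in("scene","top","wrist"):
    c=r.get_calibration(n);print(n,c)
    cv2.imwrite(f"pics/{n}0.png",r.grab_frame(n))
a=cv2.imread("pics/scene0.png");b=cv2.imread("pics/top0.png")
cv2.imwrite("pics/t2.png",cv2.resize(b,(800,600)))
cv2.imwrite("pics/s2.png",cv2.resize(a,(800,600)))
E
```

```text
pics
{'clock': 0.0, 'qpos': array([ 1.2126,  0.3536,  1.6341,  0.    ,  1.1552, -0.0024]), 'qvel': array([ 0.0005,  0.0013, -0.    , -0.0001,  0.0001, -0.0004]), 'joint_efforts': array([ -0.0008, -60.5253, -34.2073,   0.    ,   0.0092,  -0.    ]), 'eef_pos': array([217.5488, 585.4157, 230.5805]), 'tcp_rot': array([-1.5722,  0.    , -0.3558]), 'contact_force': array([-0.3322, -0.0636,  0.1946]), 'wrist_torque': array([ 0.0012, -0.0368, -0.023 ]), 'opening': 1.002408958514601}
scene {'vertical_fov': 57.86371746182176, 'cx': 279.3090107638223, 'cy': 209.74410176850745, 'R': array([[ 0.7285,  0.6846, -0.0229],
       [ 0.3895, -0.4415, -0.8083],
       [-0.5635,  0.58  , -0.5883]]), 't': array([-388.4101, -142.6228, 1321.3214])}
top {'vertical_fov': 44.7123168312254, 'cx': 283.7759843018427, 'cy': 218.28690676526514, 'R': array([[-0.0112, -0.9999, -0.0102],
       [-0.9956,  0.0121, -0.0933],
       [ 0.0934,  0.0091, -0.9956]]), 't': array([   3.6922,  558.5939, 1467.7643])}
wrist {'vertical_fov': 64.36789209306119, 'cx': 277.26691026291473, 'cy': 207.31089814149303, 'hand_eye': array([[  -0.0001,    0.9548,    0.2973,  -77.1292],
       [   0.0005,   -0.2973,    0.9548, -142.5448],
       [   1.    ,    0.0002,   -0.0004,    0.7804],
       [   0.    ,    0.    ,    0.    ,    1.    ]])}
```

View pics/t2.png

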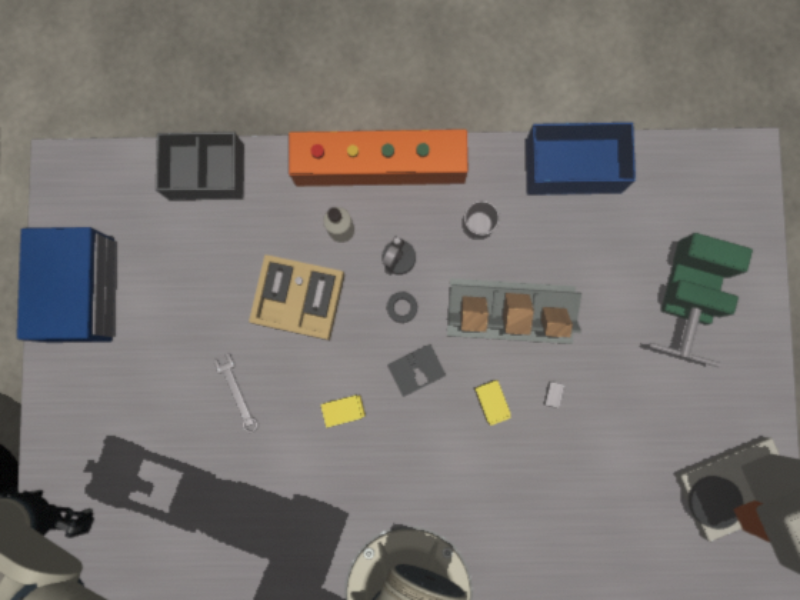

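View pics/s2.png

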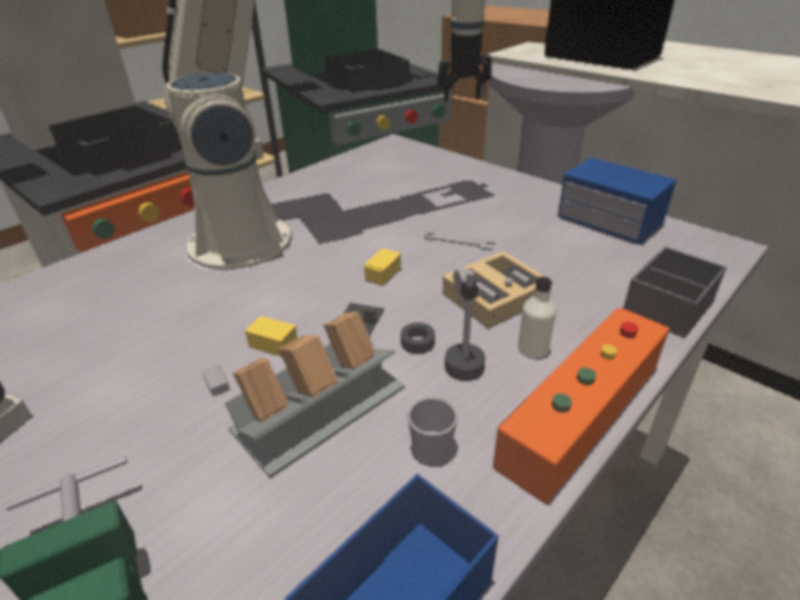

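The top view shows the crate at (297,297), plate at (417,370) and rack at (515,313) with three wooden blocks. Two yellow look-alikes lie on the table at (343,410) and (493,402), and these stay put. Next I'll get coarse positions and work out viewing poses.

```bash
cat > h.py <<'E'
import numpy as np,cv2
from rig import r
from scipy.spatial.transform import Rotation as Ro
np.set_printoptions(precision=2,suppress=True)
def tool(s=None):
    s=s or r.sense(); T=np.eye(4); T[:3,:3]=Ro.from_euler('xyz',s['tcp_rot']).as_matrix(); T[:3,3]=s['eef_pos']; return T
def cam(n,T=None):
    c=r.get_calibration(n); f=210/np.tan(np.radians(c['vertical_fov']/2))
    K=np.array([[f,0,c['cx']],[0,f,c['cy']],[0,0,1]])
    if n=='wrist':
        M=np.linalg.inv((tool() if T is None else T)@c['hand_eye'])
        return K,M[:3,:3],M[:3,3]
    return K,np.array(c['R']),np.array(c['t'])
def ray(C,uv):
    K,R,t=C; d=np.c_[np.atleast_2d(uv),np.ones(len(np.atleast_2d(uv)))]@np.linalg.inv(K).T@R
    return -R.T@t,d/np.linalg.norm(d,axis=1)[:,None]
def onz(C,uv,z):
    o,d=ray(C,uv); return o+d*((z-o[2])/d[:,2])[:,None]
def proj(C,X):
    K,R,t=C; p=(np.atleast_2d(X)@R.T+t)@K.T; return p[:,:2]/p[:,2:]
def snap(n,name,scale=1):
    T=tool(); im=r.grab_frame(n); cv2.imwrite(f'pics/{name}.png',im); np.save(f'pics/{name}.npy',T); return im,cam(n,T)
def load(n,name): return cv2.imread(f'pics/{name}.png'),cam(n,np.load(f'pics/{name}.npy'))
def Rt(roll,pitch,yaw): return Ro.from_euler('xyz',[roll,pitch,yaw],degrees=True).as_matrix()
def need(p,R):
    """shift (cm, present tool axes) and turn (deg rotvec, tool axes) from the present pose to p,R"""
    T=tool(); print('shift cm',T[:3,:3].T@(np.array(p)-T[:3,3])/10,'turn',np.degrees(Ro.from_matrix(T[:3,:3].T@R).as_rotvec()))
E
python3 - <<'E'
from h import *
C=cam('top'); s=.7
P=lambda l,z:onz(C,np.array(l)*s,z)
print('crate',P([(267,256),(343,268),(329,338),(250,323)],46))
print('plate',P([(388,364),(430,346),(445,374),(403,395)],4))
print('rack base',P([(450,285),(580,290),(578,343),(447,335)],0))
print('blocks tops',P([(472,325),(517,325),(557,325)],110))
print('stand',P([(400,258)],0),'ring',P([(402,307)],25),'bottle',P([(340,228)],0))
print('yellow',P([(343,410),(493,402)],30))
im=cv2.imread('pics/top0.png'); cv2.imwrite('pics/c1.png',cv2.resize(im[160:300,160:420],None,fx=3,fy=3,interpolation=cv2.INTER_CUBIC))
E
```

```text
crate [[674.53 277.89  46.  ]
 [647.83 122.86  46.  ]
 [505.64 151.57  46.  ]
 [537.9  311.45  46.  ]]
plate [[452.93  34.49   4.  ]
 [489.08 -52.75   4.  ]
 [431.02 -82.82   4.  ]
 [388.97   4.21   4.  ]]
rack base [[ 616.24  -96.46    0.  ]
 [ 602.34 -367.12    0.  ]
 [ 491.89 -359.29    0.  ]
 [ 511.69  -88.46    0.  ]]
blocks tops [[ 523.69 -131.71  110.  ]
 [ 522.65 -218.3   110.  ]
 [ 521.73 -295.19  110.  ]]
stand [[674.66   7.43   0.  ]] ring [[568.76   4.01  25.  ]] bottle [[740.28 133.28   0.  ]]
yellow [[ 360.73  125.32   30.  ]
 [ 373.46 -177.52   30.  ]]
```

View pics/c1.png

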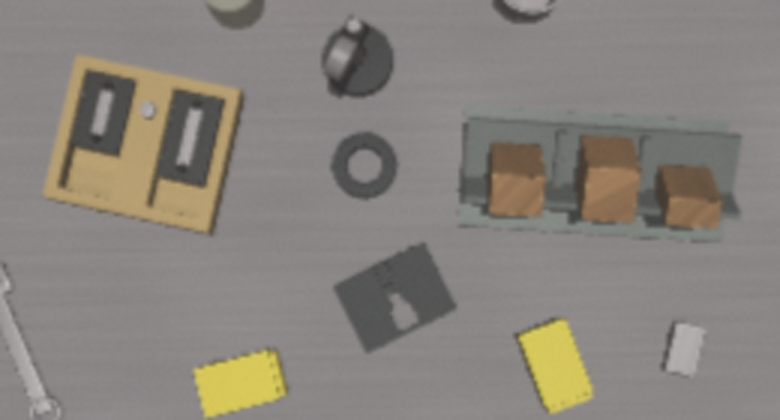

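Short die is in the +y (left) bay and long die in the -y bay. Left block in the rack looks middle, centre thick and right thin, to be confirmed close up. Now to the crate viewing pose.

Run:
```python
from h import *
need([659,202,262],Rt(-90,0,-11.5))
```

```text
shift cm [ 54.74  -3.11 -20.58] turn [ 0.06 -8.89 -0.01]
```

apply_moves --plan "4.2 -0.25 -1.6 0 0 0 0;4.2 -0.25 -1.6 0 0 0 0;4.2 -0.25 -1.6 0 0 0 0;4.2 -0.25 -1.6 0 0 0 0;4.2 -0.25 -1.6 0 0 0 0;4.2 -0.25 -1.6 0 0 0 0;4.2 -0.25 -1.6 0 0 0 0;4.2 -0.25 -1.6 0 0 0 0;4.2 -0.25 -1.6 0 0 0 0;4.2 -0.25 -1.6 0 0 0 0;4.2 -0.25 -1.6 0 0 0 0;4.2 -0.25 -1.6 0 0 0 0;4.2 0 -1.4 0 -4.4 0 0;0 0 0 0 -4.4 0 0;0 0 0 0 0 0 0"

```text
clock: 1.65
eef_pos: [673.6, 185.8, 257.1]
tcp_rot: [-1.575, 0.003, -0.194]
contact_force: [-1.7, 0.8, 0.7]
opening: 0.997
```

Run:
```python
from h import *
need([659,202,262],Rt(-90,0,-11.5))
im,C=snap('wrist','w1')
cv2.imwrite('pics/w1b.png',cv2.resize(im,(800,600),interpolation=cv2.INTER_CUBIC))
```

```text
shift cm [-1.74 -0.49  1.3 ] turn [ 0.24  0.36 -0.18]
```

View pics/w1b.png

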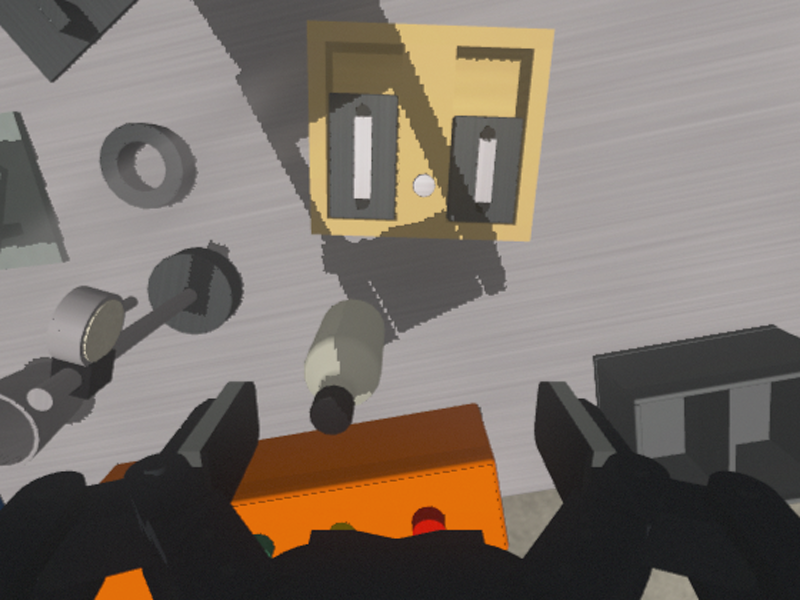

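Wrist view: crate rim corners are about (307,21), (554,29), (529,241), (311,234) and the stud head is at (424,185). The right bay in the picture (+y) holds the shorter die, the left one (-y) the longer. Now I'll fit the crate pose.

```bash
cat > crate.py <<'E'
from h import *
def crate(name):
    im,C=load('wrist',name)
    hsv=cv2.cvtColor(im,cv2.COLOR_BGR2HSV)
    m=((hsv[...,0]>12)&(hsv[...,0]<28)&(hsv[...,1]>80)).astype(np.uint8)
    m[330:]=0
    m=cv2.morphologyEx(m,cv2.MORPH_OPEN,np.ones((3,3)))
    cs,_=cv2.findContours(m,cv2.RETR_EXTERNAL,cv2.CHAIN_APPROX_NONE)
    c=cv2.convexHull(max(cs,key=cv2.contourArea))[:,0].astype(float)
    W=onz(C,c,46)[:,:2]; (ct,sz,a)=cv2.minAreaRect(W.astype(np.float32))
    return im,C,np.array(ct),sz,a
if __name__=='__main__':
    import sys
    im,C,ct,sz,a=crate(sys.argv[1]); print(ct,sz,a, onz(C,np.array([[424,185]])*.7,59))
    c=(np.array([[307,21],[554,29],[529,241],[311,234]])*.7); W=onz(C,c,46); print(W, [np.linalg.norm(W[i]-W[i-1]) for i in range(4)], W.mean(0))
E
python3 crate.py w1
```

```text
[594.45 221.93] (163.64108276367188, 141.756591796875) 76.98736572265625 [[625.51 215.16  59.  ]]
[[507.62 158.53  46.  ]
 [543.93 317.77  46.  ]
 [682.01 285.59  46.  ]
 [645.45 126.51  46.  ]] [np.float64(141.49297046060724), np.float64(163.33112387568417), np.float64(141.7789797382732), np.float64(163.22347268380167)] [594.75 222.1   46.  ]
```

Run:
```python
from h import *
need([450,-228,235],Rt(-90,0,-11.1))
```

```text
shift cm [-13.83   2.44 -44.94] turn [ 0.26 -0.15 -0.16]
```

apply_moves --plan "-1.2 0.2 -4 0 0 0 0;-1.2 0.2 -4 0 0 0 0;-1.2 0.2 -4 0 0 0 0;-1.2 0.2 -4 0 0 0 0;-1.2 0.2 -4 0 0 0 0;-1.2 0.2 -4 0 0 0 0;-1.2 0.2 -4 0 0 0 0;-1.2 0.2 -4 0 0 0 0;-1.2 0.2 -4 0 0 0 0;-1.2 0.2 -4 0 0 0 0;-1.2 0.2 -4 0 0 0 0;0 0 0 0 -8 0 0.2;0 0 0 0 0 -7.5 0.2;0 0 0 0 0 -7.5 0.2;0 0 0 0 0 -7.5 0.2;0 0 0 0 0 -7.5 0.2;0 0 0 0 0 0 0.2;0 0 0 0 0 0 0.2"

```text
clock: 3.5
eef_pos: [441.1, -216.6, 235.7]
tcp_rot: [-1.571, -0.52, -0.072]
contact_force: [0.1, 0.1, 1.0]
opening: 0.801
```

Run:
```python
from h import *
need([450,-228,235],Rt(-90,0,-3)@Ro.from_euler('z',-30,degrees=True).as_matrix())
im,C=snap('wrist','w2')
cv2.imwrite('pics/w2b.png',cv2.resize(im,(800,600),interpolation=cv2.INTER_CUBIC))
```

```text
shift cm [ 0.81  0.54 -1.08] turn [ 0.56 -0.97 -0.2 ]
```

View pics/w2b.png

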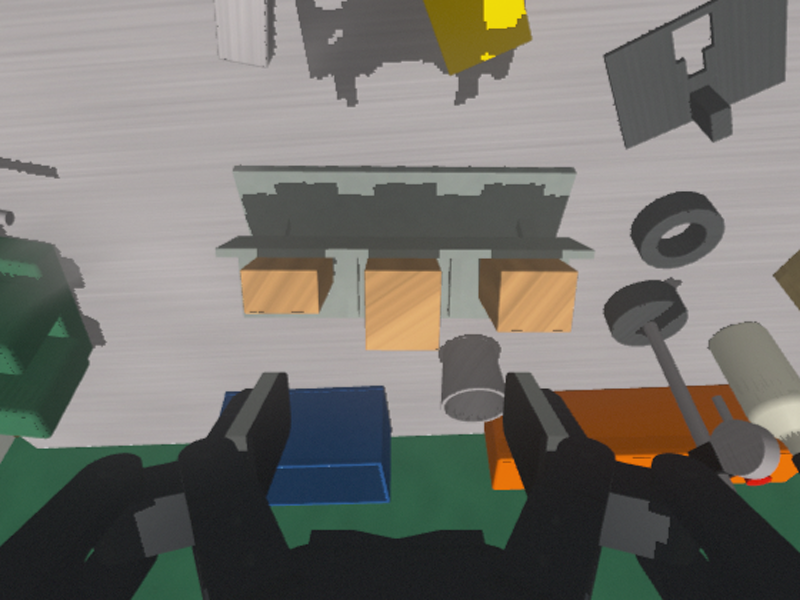

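Wrist view of the rack: thin top face at (281,291), thick at (403,310), middle at (528,302). Measured depths are 41, 78 and 57 px, which matches 29, 54 and 41 mm. I'll fit the rack pose to the top-face corners.

```bash
cat > rack.py <<'E'
from h import *
from scipy.optimize import least_squares
im,C=load('wrist','w2')
big=cv2.resize(im,None,fx=4,fy=4,interpolation=cv2.INTER_CUBIC)
hsv=cv2.cvtColor(big,cv2.COLOR_BGR2HSV)
wood=(hsv[...,0]>8)&(hsv[...,0]<22)&(hsv[...,1]>90)
val=hsv[...,2]
roi=np.zeros_like(wood); roi[170*4:250*4,160*4:412*4]=1
print('V pct',np.percentile(val[wood&roi],[5,20,40,60,80,95]))
m=(wood&roi&(val>165)).astype(np.uint8); m=cv2.morphologyEx(m,cv2.MORPH_OPEN,np.ones((9,9))); m=cv2.morphologyEx(m,cv2.MORPH_CLOSE,np.ones((9,9)))
cs,_=cv2.findContours(m,cv2.RETR_EXTERNAL,cv2.CHAIN_APPROX_NONE)
cs=sorted([c for c in cs if cv2.contourArea(c)>3000],key=lambda c:c[:,0,0].mean())
q=[]
for c in cs:
    h=cv2.convexHull(c); p=cv2.approxPolyDP(h,.04*cv2.arcLength(h,True),True)[:,0]/4-.375
    print(cv2.contourArea(c)/16,p.tolist()); q.append(p)
v=big[170*4:250*4,160*4:412*4].copy(); cv2.drawContours(v,cs,-1,(255,0,0),1,offset=(-640,-680))
cv2.imwrite('pics/rk.png',cv2.resize(v,(800,254)))
E
python3 rack.py
```

```text
V pct [ 92. 101. 197. 205. 213. 223.]
1516.625 [[168.125, 189.125], [220.625, 189.375], [222.375, 218.375], [171.375, 218.625]]
2839.3125 [[255.625, 189.375], [308.125, 189.875], [306.375, 243.375], [255.625, 243.875]]
2142.5625 [[350.875, 190.125], [403.375, 190.125], [398.875, 231.125], [348.125, 231.625]]
```

View pics/rk.png

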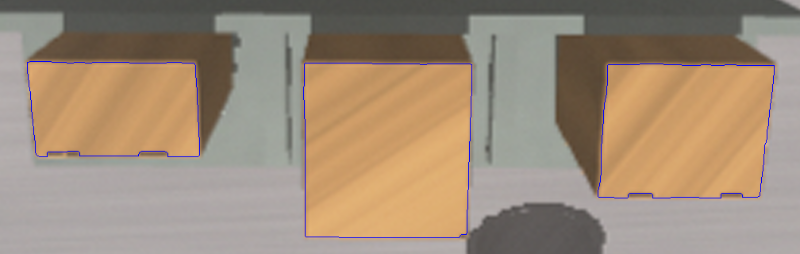

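```bash
cat >> rack.py <<'E'
def fit(p,t):
    p=p[np.argsort(p[:,1])]; a=p[:2][np.argsort(p[:2,0])]; b=p[2:][np.argsort(p[2:,0])]; obs=np.r_[a,b]
    # image left = -y ; upper image = -x(block)
    L=np.array([[-t/2,-24,0],[-t/2,24,0],[t/2,-24,0],[t/2,24,0]])
    def axes(yaw,tilt): return Ro.from_euler('zy',[yaw,-tilt],degrees=True) if 0 else Ro.from_euler('ZY',[yaw,-tilt],degrees=True)
    f=lambda v:(proj(C,axes(v[3],v[4]).apply(L)+v[:3])-obs).ravel()
    g=lambda v:np.r_[f(v),(v[4]-30)/1.,(v[3]+4)/3]
    s=least_squares(g,[515,-228,118,-3,30]); return s.x,np.abs(f(s.x)).max()
for p,t,n in zip(q,[29,54,41],['thin','thick','mid']): print(n,*fit(p,t))
E
python3 rack.py|tail -3
```

```text
thin [ 523.75 -297.87  107.41   -4.01   29.89] 0.4244638657377777
thick [ 539.49 -218.72  115.03   -4.59   29.88] 0.6068398162441611
mid [ 541.42 -130.69  111.18   -3.75   29.9 ] 0.3586172559399472
```

```bash
cat >> rack.py <<'E'
def order(p):
    p=p[np.argsort(p[:,1])]; return np.r_[p[:2][np.argsort(p[:2,0])],p[2:][np.argsort(p[2:,0])]]
O=np.vstack([order(p) for p in q])
def model(v,sx=0):
    Rk=Ro.from_euler('z',v[2],degrees=True); Rb=Ro.from_euler('y',-30,degrees=True); X=[]
    for y,t in((-80,29),(0,54),(80,41)):
        L=np.array([[0,-24,80],[0,24,80],[t,-24,80],[t,24,80.]])
        X.append(Rk.apply(Rb.apply(L)+[-15,y,40])+[v[0],v[1],v[3]])
    return np.vstack(X)
for zf in (0,1):
    f=lambda v:(proj(C,model(np.r_[v[:3],v[3]*zf]))-O).ravel()
    s=least_squares(f,[555,-225,-4,0]); print('rack',s.x,'rms',np.sqrt((s.fun**2).mean())); print(s.fun.reshape(-1,2).round(1).tolist())
E
python3 rack.py|tail -4
```

```text
rack [ 562.79 -218.03   -4.21    0.  ] rms 1.784139968628086
[[-1.7, -0.6], [0.3, -0.8], [-1.9, 1.0], [0.1, 1.3], [1.6, -0.8], [3.6, -1.2], [2.6, 1.3], [3.5, 1.8], [-2.8, -1.4], [-0.9, -1.3], [-2.9, 0.5], [-1.4, 1.1]]
rack [ 563.18 -218.05   -4.2    -0.4 ] rms 1.7807985933799828
[[-1.5, -0.6], [0.4, -0.8], [-1.7, 0.9], [0.2, 1.2], [1.7, -0.8], [3.5, -1.2], [2.6, 1.2], [3.5, 1.7], [-3.0, -1.4], [-1.1, -1.4], [-3.0, 0.5], [-1.6, 1.0]]
```

```bash
cat >> h.py <<'E'
RK=np.array([562.8,-218.0]);RKY=-4.2
CR=np.array([594.5,222.0]);CRY=-13.0
def rackpt(p): return Ro.from_euler('z',RKY,degrees=True).apply(p)+[*RK,0]
def cratept(p): return Ro.from_euler('z',CRY,degrees=True).apply(p)+[*CR,0]
RB=lambda yaw,tilt:Rt(-90,0,yaw)@Ro.from_euler('z',-tilt,degrees=True).as_matrix()
TOP={'thin':(14.5,-79.3),'mid':(20.5,81.8)}
def blk(n,d):
    "TCP pose: d mm above the top centre of the racked block along its axis"
    t,y=TOP[n]; p=Ro.from_euler('y',-30,degrees=True).apply([t,0,80+d])+[-15,y,40]
    return rackpt(p),RB(RKY,30)
E
python3 - <<'E'
from h import *
print(blk('thin',0)[0],blk('mid',0)[0]); need(*blk('thin',25)); need(*blk('thin',-30))
E
```

```text
[ 514.66 -293.98  116.53] [ 531.64 -133.69  119.53]
shift cm [ 0.91 11.74 -7.22] turn [-0.08  0.13 -0.22]
shift cm [ 0.93 17.24 -7.23] turn [-0.08  0.13 -0.22]
```

apply_moves --plan "0.3 2 -2.5 0 0 0 0.28;0.3 2 -2.5 0 0 0 0.28;0.3 2 -2.3 0 0 0 0.28;0 3 0 0 0 0 0.28;0 2.5 0 0 0 0 0.28;0 0 0 0 0 0 0.28;0 0 0 0 0 0 0.28"

```text
clock: 4.25
eef_pos: [513.2, -296.4, 140.1]
tcp_rot: [-1.568, -0.514, -0.065]
contact_force: [-1.3, -0.5, -0.4]
opening: 0.721
```

Run:
```python
from h import *
need(*blk('thin',25)); need(*blk('thin',-30)); print(r.sense()['opening'],r.sense()['contact_force'])
im,C=snap('wrist','w3')
a=im.copy()
t=14.5
L=np.array([[x,y,80] for x,y in((0,-24),(0,24),(29,24),(29,-24))])
W=rackpt(Ro.from_euler('y',-30,degrees=True).apply(L)+[-15,-79.3,40])
cv2.polylines(a,[np.round(proj(C,W)).astype(int)],True,(255,0,0),1)
cv2.imwrite('pics/w3b.png',cv2.resize(a,(800,600),interpolation=cv2.INTER_CUBIC))
```

```text
shift cm [-1.07 -0.38  0.26] turn [-0.39  0.43 -0.53]
shift cm [-1.02  5.12  0.22] turn [-0.39  0.43 -0.53]
0.7212711235735363 [-1.26 -0.46 -0.4 ]
```

View pics/w3b.png

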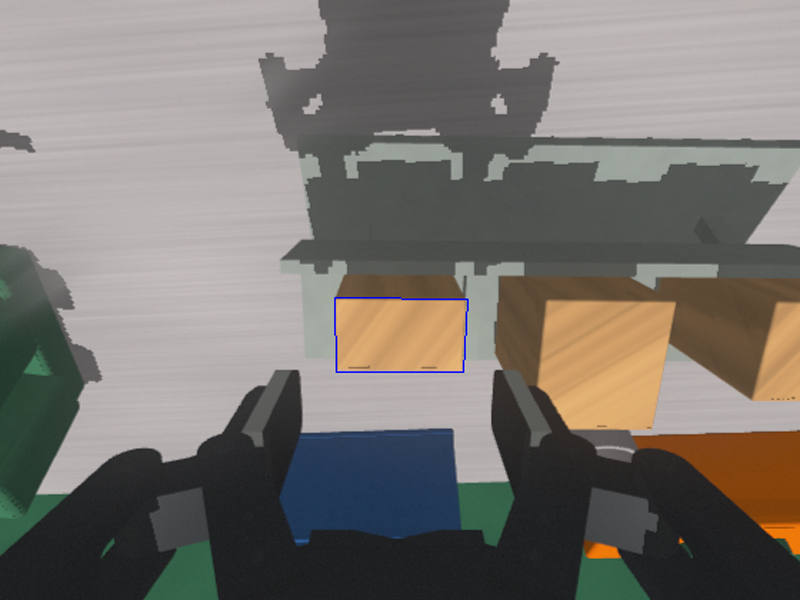

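The close view shows the thin block's top at (400,335), matching the model to within a pixel. The fingers are centred on column 397. Descending to grasp.

apply_moves --plan "-1.1 0 0.2 0 0 -0.5 0.28;0 1.5 0 0 0 0 0.28;0 2 0 0 0 0 0.28;0 1.5 0 0 0 0 0.28;0 0.1 0 0 0 0 0.28;0 0 0 0 0 0 0.6;0 0 0 0 0 0 0.6;0 0 0 0 0 0 0.6;0 0 0 0 0 0 0.6" --squeeze 60

```text
clock: 5.2
eef_pos: [534.9, -295.4, 103.5]
tcp_rot: [-1.574, -0.525, -0.06]
contact_force: [0.6, -0.2, -0.0]
opening: 0.546
```

Run:
```python
from h import *
need(*blk('thin',-30)); s=r.sense(); print(s['opening'],s['contact_force'],s['clock'])
```

```text
shift cm [-1.11  0.85  0.  ] turn [-0.2   0.67  0.06]
0.5463400846864723 [ 0.56 -0.23 -0.  ] 5.2
```

apply_moves --plan "0 0 0 0 0 0 0.28;0 0 0 0 0 0 0.28;-0.7 0 0 0 0 0 0.28;-0.7 0 0 0 0 0 0.28;0 0 0 0 0 0 0.28"

```text
clock: 5.7
eef_pos: [523.8, -294.4, 100.7]
tcp_rot: [-1.574, -0.516, -0.062]
contact_force: [-0.2, 0.3, 0.3]
opening: 0.719
```

Run:
```python
from h import *
need(*blk('thin',-30)); s=r.sense(); print(s['opening'],s['contact_force'],s['clock'])
```

```text
shift cm [ 0.01  1.17 -0.03] turn [-0.1   0.55 -0.46]
0.7191415123456788 [-0.2   0.32  0.28] 5.7
```

apply_moves --plan "0 0.7 0 0 0 0 0.28;0 0.6 0 0 0 0 0.28;0 0 0 0 0 0 0.28;0 0 0 0 0 0 0.7;0 0 0 0 0 0 0.7;0 0 0 0 0 0 0.7;0 0 0 0 0 0 0.7;0 0 0 0 0 0 0.7" --squeeze 60

```text
clock: 6.5
eef_pos: [532.1, -294.9, 91.0]
tcp_rot: [-1.575, -0.51, -0.064]
contact_force: [-0.6, 0.4, 0.8]
opening: 0.554
```

Run:
```python
from h import *
need(*blk('thin',-30)); s=r.sense(); print(s['opening'],s['contact_force'],s['clock'])
```

```text
shift cm [-0.23 -0.08 -0.03] turn [-0.04  0.48 -0.8 ]
0.5540703209609498 [-0.61  0.44  0.78] 6.5
```

apply_moves --plan "0 -1 0 0 0 0 0.7;0 -2 0 0 0 0 0.7;0 -3 0 0 0 0 0.7;0 -3.5 0 0 0 0 0.7;0 -3.5 0 0 0 0 0.7;0 -2 0 0 0 0 0.7;0 0 3 0 0 7.5 0.7;0 0 4 0 0 7.5 0.7;0 0 4 0 0 7.5 0.7;0 0 4 0 0 6.5 0.7;0 0 4 0 4.4 0 0.7;0 0 4 0 4.4 0 0.7;0 0 4 0 0 0 0.7;0 0 4 0 0 0 0.7;0 0 4 0 0 0 0.7;0 0 4 0 0 0 0.7;0 0 0 0 0 0 0.7;0 0 0 0 0 0 0.7"

```text
clock: 8.3
eef_pos: [512.4, 93.3, 228.8]
tcp_rot: [-1.558, -0.06, -0.225]
contact_force: [0.3, -0.5, -0.7]
opening: 0.553
```

Run:
```python
from h import *
print(cratept([-43,-44,8]),cratept([-37,44,8]))
p=cratept([-43,-44,8]); p[2]=8+50+90; need(p,Rt(-90,0,CRY)); s=r.sense(); print(s['opening'],s['contact_force'],s['clock'],s['eef_pos'])
im,C=snap('wrist','w4')
cv2.imwrite('pics/w4b.png',cv2.resize(im,(800,600),interpolation=cv2.INTER_CUBIC))
```

```text
[542.7 188.8   8. ] [568.35 273.2    8.  ]
shift cm [0.34 8.23 9.88] turn [-0.71  0.12  3.43]
0.5533146098776669 [ 0.28 -0.5  -0.66] 8.3 [512.4   93.34 228.76]
```

View pics/w4b.png

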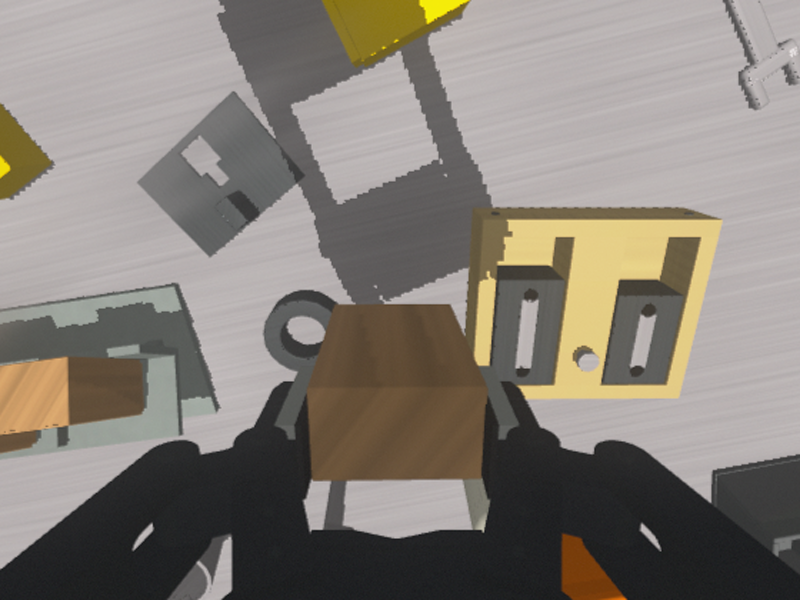

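The thin block is held straight. Its front face runs from row 304 (foot) to 388 (top edge), and its top face from 388 to 478. I'll measure the block pose in the tool frame from those edges.

```bash
cat > hand.py <<'E'
from h import *
from scipy.optimize import least_squares
def edge(prof,lo,hi,sign=0):
    g=np.gradient(cv2.GaussianBlur(prof[None].astype(np.float32),(0,0),.8)[0]); s=np.abs(g) if not sign else sign*g
    i=lo+np.argmax(s[lo:hi]); w=slice(max(i-2,0),i+3); return (np.arange(len(prof))[w]*np.clip(s[w],0,None)).sum()/np.clip(s[w],0,None).sum()
def inhand(name,t,rows,cols=(240,320)):
    """rows: guesses (foot,top front,top back); fits x and pitch of the block in the tool frame from edge rows"""
    im,_=load('wrist',name); hc=r.get_calibration('wrist')['hand_eye']; K=cam('top')[0]
    K=cam('wrist',np.eye(4))[0]; Mi=np.linalg.inv(hc); C=(K,Mi[:3,:3],Mi[:3,3])
    red=im.astype(np.float32)@[.2,.3,.5]; obs=[]
    for k,rw in enumerate(rows):
        for c in np.linspace(*cols,5):
            obs.append((k,c,edge(red[:,int(c)-3:int(c)+4].mean(1),rw-7,rw+8)))
    obs=np.array(obs)
    def f(v):
        x,y,p,ro=v  # block top centre in tool x,y ; pitch; skew about tool y
        Rb=Ro.from_euler('zy',[p,ro],degrees=True); out=[]
        for k,c,rr in obs:
            L=[[-t/2,74,0],[-t/2,0,0],[t/2,0,0]][int(k)]
            P=[proj(C,Rb.apply(np.array(L)+[0,0,z])+[x,y,0])[0] for z in(-24,24)]
            a=(c-P[0][0])/(P[1][0]-P[0][0]); out.append(P[0][1]+a*(P[1][1]-P[0][1])-rr)
        return np.array(out)
    s=least_squares(f,[0,-30,0,0]); print('rows',[obs[obs[:,0]==k,2].round(1).tolist() for k in range(3)])
    print('x,y(top) %.1f %.1f pitch %.2f skew %.2f'%tuple(s.x),'rms px %.2f'%np.sqrt((s.fun**2).mean()))
    return s.x
E
python3 -c "
from hand import *
inhand('w4',29,(213,271,335))"
```

```text
rows [[212.7, 212.4, 212.3, 212.4, 219.9], [270.8, 270.9, 270.7, 270.3, 270.2], [336.5, 335.8, 335.7, 335.2, 335.1]]
x,y(top) -1.6 -28.5 pitch -1.43 skew 1.07 rms px 1.69
```

```bash
sed -i "s/s=least_squares(f,\[0,-30,0,0\])/s=least_squares(f,[0,-30,0,0],loss='soft_l1',f_scale=.4)/" hand.py; python3 -c "
from hand import *
v=inhand('w4',29,(213,271,335))
p=cratept([-43,-44,8]); 
for h in (62,0):
    R=Rt(-90,0,CRY)@Ro.from_euler('z',-v[2],degrees=True).as_matrix()
    # top centre must be at z 88+h
    Rb=Ro.from_euler('z',v[2],degrees=True)
    q=np.array([p[0],p[1],88+h]); need(q-R@np.array([v[0],v[1],0]),R)
"
```

```text
rows [[212.7, 212.4, 212.3, 212.4, 219.9], [270.8, 270.9, 270.7, 270.3, 270.2], [336.5, 335.8, 335.7, 335.2, 335.1]]
x,y(top) -2.0 -29.1 pitch -0.86 skew -0.52 rms px 2.02
shift cm [ 0.3  10.97  9.87] turn [-0.73  0.07  4.3 ]
shift cm [-0.07 17.15  9.79] turn [-0.73  0.07  4.3 ]
```

apply_moves --plan "0 0 3 -0.7 0 4.3 0.7;0 1 4 0 0 0 0.7;0 3 3 0 0 0 0.7;0 3 0 0 0 0 0.7;0 3 0 0 0 0 0.7;0 1 0 0 0 0 0.7;0 0 0 0 0 0 0.7;0 0 0 0 0 0 0.7"

```text
clock: 9.15
eef_pos: [535.5, 185.8, 117.7]
tcp_rot: [-1.571, 0.016, -0.237]
contact_force: [-0.5, 0.1, 0.5]
opening: 0.55
```

```bash
cat >> h.py <<'E'
def place(c,v,h,tilt=0,dyaw=0):
    "TCP need so that the held block (v: in-hand fit) stands with its foot h above the crate floor at crate xy c"
    p=cratept([*c,88+h]); R=Rt(-90,0,CRY+dyaw)@Ro.from_euler('z',-v[2],degrees=True).as_matrix()
    need(p-R@np.array([v[0],v[1],0]),R)
V1=(-2.0,-29.1,-.86)
E
python3 -c "
from h import *
place((-43,-44),V1,50);place((-43,-44),V1,0);s=r.sense();print(s['contact_force'],s['clock'],s['eef_pos'])"
```

```text
shift cm [0.8  0.87 0.46] turn [-0.02 -0.58 -0.03]
shift cm [0.88 5.87 0.46] turn [-0.02 -0.58 -0.03]
[-0.46  0.1   0.51] 9.15 [535.5  185.79 117.71]
```

apply_moves --plan "0.5 0.2 0.3 0 -0.5 0 0.7;0.4 0.2 0.2 0 0 0 0.7;0 0 0 0 0 0 0.7;0 0 0 0 0 0 0.7"

```text
clock: 9.55
eef_pos: [549.2, 188.5, 117.6]
tcp_rot: [-1.567, 0.01, -0.229]
contact_force: [-0.6, 0.3, -0.5]
opening: 0.549
```

Run:
```python
from hand import *
place((-43,-44),V1,0);s=r.sense();print(s['contact_force'],s['clock'],s['eef_pos'])
im,C=snap('wrist','w5'); a=im.copy()
L=np.array([cratept([x,y,46]) for x,y in((-59,-70),(-59,-18),(59,-18),(59,-70))])
cv2.polylines(a,[np.round(proj(C,L)*1).astype(int)],True,(255,0,0),1)
cv2.imwrite('pics/w5b.png',cv2.resize(a,(800,600),interpolation=cv2.INTER_CUBIC))
```

```text
shift cm [-0.43  5.88 -0.14] turn [-0.22 -0.13  0.3 ]
[-0.56  0.27 -0.48] 9.55 [549.19 188.48 117.63]
```

View pics/w5b.png

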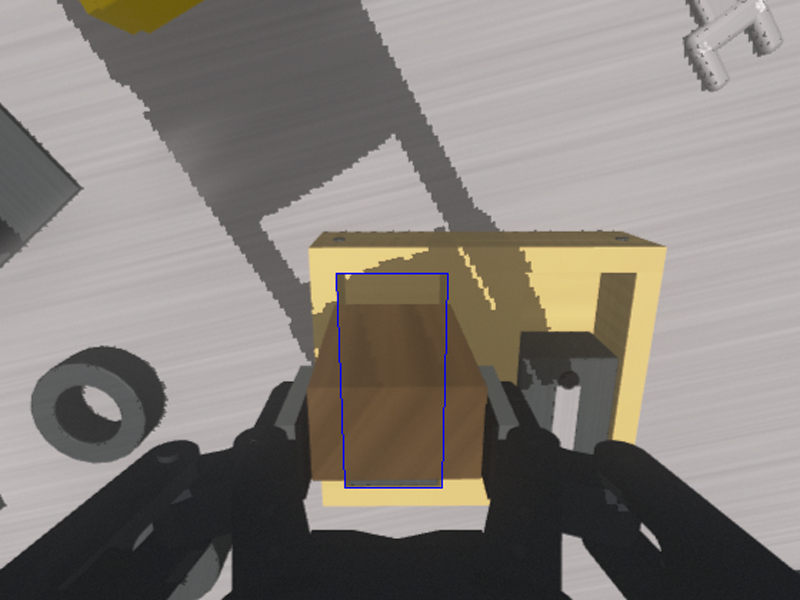

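apply_moves --plan "-0.35 0.4 -0.1 0 0 0.3 0.7;0 0.5 0 0 0 0 0.7;0 0 0 0 0 0 0.7;0 0 0 0 0 0 0.7"

```text
clock: 10.0
eef_pos: [544.6, 188.5, 107.9]
tcp_rot: [-1.567, 0.016, -0.229]
contact_force: [0.4, -0.9, -0.5]
opening: 0.555
```

Run:
```python
from hand import *
place((-43,-44),V1,0);s=r.sense();print(s['contact_force'],s['clock'],s['eef_pos'])
```

```text
shift cm [ 0.04  4.91 -0.03] turn [-0.22 -0.11 -0.04]
[ 0.41 -0.86 -0.5 ] 10.0 [544.59 188.47 107.94]
```

Aligned within 0.4 mm. Descending gently.

apply_moves --plan "0 0.6 0 0 0 0 0.7;0 0.6 0 0 0 0 0.7;0 0.6 0 0 0 0 0.7;0 0 0 0 0 0 0.7"

```text
clock: 10.4
eef_pos: [544.0, 188.6, 88.1]
tcp_rot: [-1.567, 0.016, -0.229]
contact_force: [-0.1, 0.0, -1.5]
opening: 0.555
```

Run:
```python
from hand import *
place((-43,-44),V1,0);s=r.sense();print(s['contact_force'],s['wrist_torque'],s['clock'],s['eef_pos'])
```

```text
shift cm [ 0.07  2.92 -0.02] turn [-0.2  -0.1  -0.06]
[-0.1   0.05 -1.47] [-0.01 -0.01  0.02] 10.4 [544.04 188.61  88.07]
```

Foot is 9 mm below the rim with no contact. Continuing.

apply_moves --plan "0 0.6 0 0 0 0 0.7;0.05 0.6 0 0 0 0 0.7;0 0.6 0 0 0 0 0.7;0 0.4 0 0 0 0 0.7;0 0.3 0 0 0 0 0.7;0 0 0 0 0 0 0.7"

```text
clock: 11.0
eef_pos: [544.0, 188.6, 60.3]
tcp_rot: [-1.568, 0.017, -0.229]
contact_force: [0.1, 0.1, -0.5]
opening: 0.555
```

Run:
```python
from hand import *
place((-43,-44),V1,0);s=r.sense();print(s['contact_force'],s['wrist_torque'],s['clock'],s['eef_pos'])
```

```text
shift cm [ 0.02  0.14 -0.01] turn [-0.18 -0.1  -0.1 ]
[ 0.09  0.05 -0.55] [ 0.06 -0.03  0.01] 11.0 [544.04 188.58  60.3 ]
```

apply_moves --plan "0 0.1 0 0 0 0 0.7;0 0.1 0 0 0 0 0.7;0 0.1 0 0 0 0 0.7;0 0 0 0 0 0 0.7"

```text
clock: 11.4
eef_pos: [544.5, 188.7, 57.7]
tcp_rot: [-1.567, 0.016, -0.229]
contact_force: [1.1, 1.0, -0.5]
opening: 0.554
```

apply_moves --plan "0 0.1 0 0 0 0 0.7;0 0.1 0 0 0 0 0.7;0 0.1 0 0 0 0 0.7;0 0 0 0 0 0 0.7"

```text
clock: 11.8
eef_pos: [545.0, 188.7, 57.9]
tcp_rot: [-1.567, 0.015, -0.228]
contact_force: [-0.3, 0.3, -1.0]
opening: 0.552
```

apply_moves --plan "-0.05 0.3 0 0 0 0 0.7;0 0.3 0 0 0 0 0.7"

```text
clock: 12.0
eef_pos: [546.5, 188.6, 57.0]
tcp_rot: [-1.566, 0.011, -0.228]
contact_force: [-11.5, -4.7, 42.2]
opening: 0.551
```

On the floor (42 N). Release and retreat upward.

apply_moves --plan "0 -0.1 0 0 0 0 0.3;0 0 0 0 0 0 0.3;0 0 0 0 0 0 0.3;0 0 0 0 0 0 0.3;0 -1 0 0 0 0 0.3;0 -3 0 0 0 0 0.3;0 -4 0 0 0 0 0.3;0 -4 0 0 0 0 0.3;0 -4 0 0 0 0 0.3;0 0 0 0 0 0 0.3"

```text
clock: 13.0
eef_pos: [547.3, 187.3, 224.8]
tcp_rot: [-1.567, 0.014, -0.228]
contact_force: [1.5, -0.0, 1.2]
opening: 0.7
```

Run:
```python
from hand import *
s=r.sense();print(s['contact_force'],s['opening'],s['eef_pos'])
im,C=snap('wrist','w6'); im2,C2=snap('top','t6')
p=blk('mid',110); need(p[0],Rt(-90,0,CRY)); need(*p)
# top face of the placed block
hsv=cv2.cvtColor(im,cv2.COLOR_BGR2HSV)
a=im.copy()
for z,xs in((88,(-57.5,-28.5)),(46,(-59,-27))):
    L=np.array([cratept([x,y,z]) for x,y in((xs[0],-68),(xs[0],-20),(xs[1],-20),(xs[1],-68))])
    cv2.polylines(a,[np.round(proj(C,L)).astype(int)],True,(255,0,0),1)
cv2.imwrite('pics/w6b.png',cv2.resize(a,(800,600),interpolation=cv2.INTER_CUBIC))
```

```text
[ 1.53 -0.02  1.23] 0.7000489858987216 [547.25 187.26 224.83]
shift cm [  0.52   0.53 -32.33] turn [ 0.   -0.05 -1.09]
shift cm [  0.52   0.53 -32.33] turn [  2.24  -8.67 -31.03]
```

View pics/w6b.png

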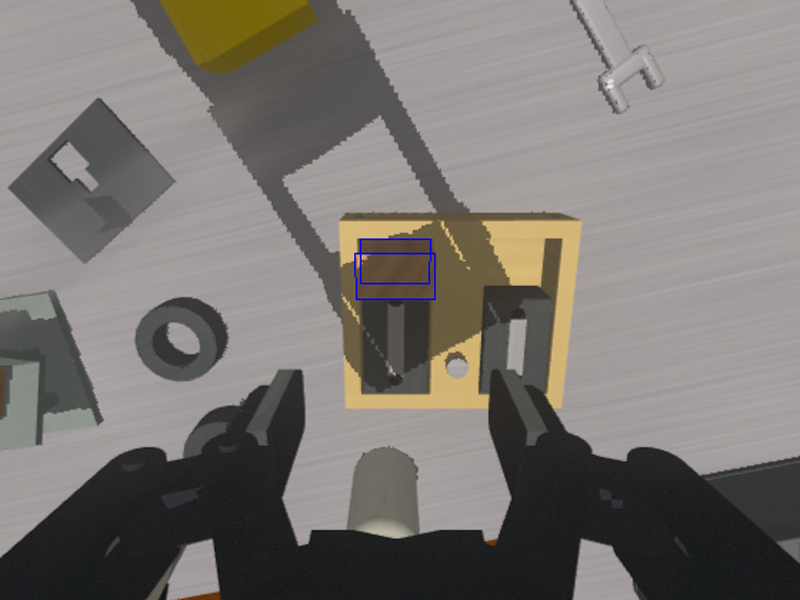

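The thin block is seated in the -y bay, its outline matching the model (top at (395,275)). Back to the rack for the middle block.

apply_moves --plan "0 0 -3 0 0 0 0.3;0 0 -4 0 0 0 0.3;0 0 -4 0 0 0 0.3;0 0 -4 0 0 0 0.3;0 0 -4 0 0 0 0.3;0 0 -4 0 0 0 0.3;0 0 -4 0 0 0 0.28;0 0 -3 0 -8.5 0 0.28;0 0 -1 0 0 -7.5 0.28;0 0 0 0 0 -7.5 0.28;0 0 0 0 0 -7.5 0.28;0 0 0 0 0 -7.5 0.28;0 0 0 0 0 0 0.28;0 0 0 0 0 0 0.28"

```text
clock: 14.5
eef_pos: [459.9, -125.9, 200.4]
tcp_rot: [-1.569, -0.486, -0.076]
contact_force: [0.7, 0.5, 0.5]
opening: 0.722
```

Run:
```python
from h import *
need(*blk('mid',25)); print(r.sense()['opening'])
```

```text
shift cm [ 2.51  8.02 -0.25] turn [-0.03 -0.12 -2.18]
0.7222855790610274
```

apply_moves --plan "0.8 1.5 -0.1 0 0 -2 0.28;0.6 2 0 0 0 0 0.28;0.3 2 0 0 0 0 0.28;0 2 0 0 0 0 0.28;0 0 0 0 0 0 0.28;0 0 0 0 0 0 0.28"

```text
clock: 15.1
eef_pos: [520.7, -128.6, 141.5]
tcp_rot: [-1.561, -0.51, -0.072]
contact_force: [-0.5, 0.1, -0.1]
opening: 0.718
```

Run:
```python
from h import *
need(*blk('mid',0)); need(*blk('mid',-30)); print(r.sense()['opening'])
im,C=snap('wrist','w7')
# measure the top-face centre against the model
hsv=cv2.cvtColor(im,cv2.COLOR_BGR2HSV); m=((hsv[...,0]>8)&(hsv[...,0]<22)&(hsv[...,1]>90)&(hsv[...,2]>165)).astype(np.uint8)
L=np.array([[x,y,80] for x,y in((0,-24),(0,24),(41,24),(41,-24))])
W=rackpt(Ro.from_euler('y',-30,degrees=True).apply(L)+[-15,81.8,40]); print('model',proj(C,W))
cs,_=cv2.findContours(m,cv2.RETR_EXTERNAL,cv2.CHAIN_APPROX_NONE)
for c in cs:
    if cv2.contourArea(c)>500: h=cv2.convexHull(c);print(cv2.contourArea(c),cv2.approxPolyDP(h,.04*cv2.arcLength(h,True),True)[:,0].tolist())
```

```text
shift cm [-0.09  2.46 -0.45] turn [-0.58  0.06 -0.76]
shift cm [-0.05  5.46 -0.48] turn [-0.58  0.06 -0.76]
0.7180468028945661
model [[221.44 213.14]
 [312.11 212.97]
 [309.87 282.16]
 [224.82 282.5 ]]
5686.5 [[312, 216], [309, 281], [226, 280], [224, 215]]
7408.0 [[152, 215], [156, 301], [80, 302], [63, 215]]
```

apply_moves --plan "0 0 -0.4 -0.5 0 -0.7 0.28;0 1.3 0 0 0 0 0.28;0 1.8 0 0 0 0 0.28;0 1.4 0 0 0 0 0.28;0 0 0 0 0 0 0.28;0 0 0 0 0 0 0.28"

```text
clock: 15.75
eef_pos: [546.5, -133.4, 108.3]
tcp_rot: [-1.568, -0.53, -0.07]
contact_force: [-0.6, 0.5, -0.5]
opening: 0.721
```

Run:
```python
from h import *
need(*blk('mid',-30)); print(r.sense()['contact_force'])
```

```text
shift cm [-0.73  1.29 -0.15] turn [-0.27  0.17  0.38]
[-0.56  0.53 -0.48]
```

apply_moves --plan "-0.5 0.5 -0.1 0 0 0.3 0.28;-0.4 0.5 0 0 0 0 0.28;0 0.3 0 0 0 0 0.28;0 0 0 0 0 0 0.28;0 0 0 0 0 0 0.7;0 0 0 0 0 0 0.7;0 0 0 0 0 0 0.7;0 0 0 0 0 0 0.7;0 0 0 0 0 0 0.7" --squeeze 60

```text
clock: 16.65
eef_pos: [546.1, -133.6, 99.5]
tcp_rot: [-1.566, -0.533, -0.068]
contact_force: [0.1, 0.5, -1.3]
opening: 0.551
```

Run:
```python
from h import *
need(*blk('mid',-30)); s=r.sense(); print(s['opening'],s['contact_force'])
```

```text
shift cm [-0.25  0.54 -0.12] turn [-0.41  0.28  0.55]
0.5506223897342496 [ 0.14  0.48 -1.28]
```

apply_moves --plan "0 -1 0 0 0 0 0.7;0 -2 0 0 0 0 0.7;0 -3 0 0 0 0 0.7;0 -3.5 0 0 0 0 0.7;0 -3.5 0 0 0 0 0.7;0 -2 0 0 0 0 0.7;0 0 3 0 0 7.5 0.7;0 0 4 0 0 7.5 0.7;0 0 4 0 0 7.5 0.7;0 0 4 0 0 7.5 0.7;0 0 4 0 4.4 0 0.7;0 0 4 0 4.4 0 0.7;0 0 4 0 0 0 0.7;0 0 4 0 0 0 0.7;0 0 4 0 0 0 0.7;0 0 3 0 0 0 0.7;0 0 0 0 0 0 0.7;0 0 0 0 0 0 0.7"

```text
clock: 18.45
eef_pos: [520.1, 250.5, 233.4]
tcp_rot: [-1.567, -0.031, -0.231]
contact_force: [-0.7, -0.5, -1.7]
opening: 0.549
```

Run:
```python
from hand import *
s=r.sense(); print(s['opening'],s['contact_force'],s['eef_pos'])
im,C=snap('wrist','w8')
# row profile for edge guesses
g=np.abs(np.gradient(cv2.GaussianBlur(im,(0,0),1)[:,240:320].astype(float).mean((1,2)))); pk=[i for i in range(150,370) if g[i]>4 and g[i]==g[i-3:i+4].max()]; print([(i,round(g[i],1)) for i in pk])
need(cratept([-37,44,150]),Rt(-90,0,CRY))
```

```text
0.5489962034047406 [-0.67 -0.5  -1.74] [520.07 250.54 233.42]
[(200, np.float64(5.2)), (341, np.float64(23.2))]
shift cm [3.91 8.48 3.3 ] turn [-0.23 -0.28  1.75]
```

Run:
```python
from hand import *
im,_=load('wrist','w8'); hc=r.get_calibration('wrist')['hand_eye']; K=cam('wrist',np.eye(4))[0]; Mi=np.linalg.inv(hc); C=(K,Mi[:3,:3],Mi[:3,3])
p=proj(C,[[-23,49,0],[-23,-25,0],[18,-25,0]])[:,1]; print(p)
cv2.imwrite('pics/w8b.png',cv2.resize(im[150:370,180:380],(800,600)[:1]*1+(600,) if 0 else (660,600) if 0 else None,fx=3,fy=2.7))
inhand('w8',41,tuple(int(round(x)) for x in p))
for c in (250,280,310):
    print(c, im[180:280:4,c].astype(int).mean(1).round().astype(int).tolist())
```

```text
[198.32 250.58 339.79]
rows [[196.6, 200.1, 200.1, 200.1, 202.1], [254.0, 253.8, 254.1, 253.9, 253.8], [341.6, 341.2, 340.9, 340.7, 340.2]]
x,y(top) -0.3 -23.2 pitch 0.46 skew -0.08 rms px 1.08
250 [80, 80, 91, 90, 91, 83, 69, 69, 68, 68, 69, 68, 73, 73, 72, 74, 73, 74, 74, 83, 83, 81, 78, 78, 78]
280 [78, 79, 90, 91, 89, 83, 70, 71, 67, 69, 66, 68, 66, 67, 65, 64, 63, 64, 64, 73, 72, 78, 76, 75, 77]
310 [81, 81, 92, 91, 91, 82, 68, 72, 70, 69, 68, 70, 71, 71, 70, 71, 72, 71, 73, 80, 78, 78, 80, 81, 82]
```

```bash
cat >> h.py <<'E'
V2=(-0.9,-24,.5)
E
python3 -c "
from h import *
place((-37,44),V2,50)"
```

```text
shift cm [ 3.92 12.08  3.29] turn [-0.23 -0.28  1.25]
```

apply_moves --plan "1 1 1 0 0 1.2 0.7;1.2 2.5 1 0 -0.3 0 0.7;1 3 0.8 0 0 0 0.7;0.5 3 0.3 0 0 0 0.7;0 1.8 0 0 0 0 0.7;0 0 0 0 0 0 0.7;0 0 0 0 0 0 0.7"

```text
clock: 19.2
eef_pos: [566.4, 264.2, 119.6]
tcp_rot: [-1.568, -0.011, -0.234]
contact_force: [-0.0, 0.4, -0.8]
opening: 0.548
```

```bash
python3 -c "
from h import *
place((-37,44),V2,43)"
```

```text
shift cm [0.08 1.26 0.91] turn [-0.18 -0.42  0.1 ]
```

apply_moves --plan "0 0.4 0.5 0 -0.3 0 0.7;0 0.4 0.5 0 0 0 0.7;0 0.3 0 0 0 0 0.7;0 0 0 0 0 0 0.7;0 0 0 0 0 0 0.7"

```text
clock: 19.7
eef_pos: [570.8, 275.0, 112.2]
tcp_rot: [-1.564, -0.015, -0.229]
contact_force: [0.4, 0.6, -1.9]
opening: 0.545
```

```bash
python3 -c "
from hand import *
place((-37,44),V2,40)
im,C=snap('wrist','w9')
inhand('w9',41,(200,254,341))
print(r.sense()['contact_force'])"
```

```text
shift cm [-0.1   0.82 -0.23] turn [-0.39 -0.15  0.37]
rows [[200.1, 200.1, 200.1, 199.8, 207.2], [253.9, 253.7, 253.9, 253.4, 253.8], [341.2, 341.0, 340.8, 340.4, 340.2]]
x,y(top) -0.3 -23.0 pitch 0.43 skew -0.24 rms px 1.88
[ 0.57  0.04 -0.96]
```

apply_moves --plan "-0.1 0.3 -0.2 -0.4 0 0.3 0.7;0 0.4 0 0 0 0 0.7;0 0 0 0 0 0 0.7"

```text
clock: 20.05
eef_pos: [569.3, 273.1, 104.9]
tcp_rot: [-1.571, -0.01, -0.229]
contact_force: [0.4, -0.1, -1.9]
opening: 0.549
```

```bash
python3 -c "
from h import *
place((-37,44),V2,0);print(r.sense()['contact_force'])"
```

```text
shift cm [-0.02  4.09 -0.01] turn [ 0.04 -0.14  0.06]
[ 0.4  -0.09 -1.94]
```

apply_moves --plan "0 0.5 0 0 0 0 0.7;0 0.6 0 0 0 0 0.7;0 0.5 0 0 0 0 0.7;0 0 0 0 0 0 0.7"

```text
clock: 20.45
eef_pos: [569.2, 272.8, 87.0]
tcp_rot: [-1.572, -0.009, -0.229]
contact_force: [0.2, -0.2, -1.8]
opening: 0.546
```

```bash
python3 -c "
from h import *
place((-37,44),V2,0);print(r.sense()['contact_force'],r.sense()['wrist_torque'])"
```

```text
shift cm [-0.    2.3   0.03] turn [ 0.07 -0.15  0.02]
[ 0.2  -0.22 -1.81] [-0.02  0.04  0.04]
```

Inside the bay with no contact. Going down.

apply_moves --plan "0 0.6 0 0 0 0 0.7;0 0.6 0 0 0 0 0.7;0 0.5 0 0 0 0 0.7;0 0.3 0 0 0 0 0.7;0 0.1 0 0 0 0 0.7;0 0 0 0 0 0 0.7"

```text
clock: 21.05
eef_pos: [569.3, 272.6, 63.6]
tcp_rot: [-1.572, -0.009, -0.229]
contact_force: [-0.4, -0.3, -1.6]
opening: 0.55
```

```bash
python3 -c "
from h import *
place((-37,44),V2,0);print(r.sense()['contact_force'],r.sense()['wrist_torque'])"
```

```text
shift cm [ 0.01 -0.04  0.03] turn [ 0.09 -0.15 -0.  ]
[-0.44 -0.34 -1.62] [-0.04 -0.02 -0.05]
```

apply_moves --plan "0 0.2 0 0 0 0 0.7;0 0.2 0 0 0 0 0.7;0 0.2 0 0 0 0 0.7"

```text
clock: 21.35
eef_pos: [569.8, 272.5, 63.5]
tcp_rot: [-1.572, -0.009, -0.229]
contact_force: [-6.2, -2.2, 17.3]
opening: 0.549
```

apply_moves --plan "0 -0.1 0 0 0 0 0.3;0 0 0 0 0 0 0.3;0 0 0 0 0 0 0.3;0 0 0 0 0 0 0.3;0 -1 0 0 0 0 0.3;0 -3 0 0 0 0 0.3;0 -4 0 0 0 0 0.3;0 -4 0 0 0 0 0.3;0 -4 0 0 0 0 0.3;0 0 0 0 0 0 0.3"

```text
clock: 22.35
eef_pos: [568.4, 273.1, 233.1]
tcp_rot: [-1.572, -0.009, -0.229]
contact_force: [-0.2, 0.3, 0.2]
opening: 0.698
```

Run:
```python
from h import *
s=r.sense();print(s['contact_force'],s['opening'],s['eef_pos'])
im,C=snap('wrist','w10')
im,C=load('wrist','w6')
W=onz(C,np.array([(99,98),(174,182),(86,262),(10,187)])*.7,4); print(W,[np.linalg.norm(W[i]-W[i-1]) for i in range(4)])
print('hole',onz(C,np.array([[69,160]])*.7,4))
y=np.degrees(np.arctan2(*(W[1]-W[0]+W[2]-W[3])[1::-1])); print(y)
```

```text
[-0.21  0.25  0.18] 0.6976971853340805 [568.37 273.14 233.15]
[[389.32   9.26   4.  ]
 [456.06  40.42   4.  ]
 [497.92 -47.83   4.  ]
 [431.92 -79.73   4.  ]] [np.float64(98.66316085851734), np.float64(73.64838251252718), np.float64(97.67018305044597), np.float64(73.30274763234112)]
hole [[423.83 -28.96   4.  ]]
25.410412032280878
```

Run:
```python
from h import *
need([466.4,-8.8,120],Rt(-90,0,-13.1))
```

```text
shift cm [ -3.5   11.13 -29.66] turn [ 0.19 -0.04  0.4 ]
```

apply_moves --plan "-0.3 0 -3 0 0 0 0.5;-0.5 0 -4 0 0 0 0.5;-0.5 0.5 -4 0 0 0 0.5;-0.5 1 -4 0 0 0 0.5;-0.5 1.5 -4 0 0 0 0.5;-0.4 2 -4 0 0 0 0.5;-0.4 2 -4 0 0 0 0.5;0 2 -1.5 0 -7.7 0 0.5;0 1 0 0 -7.7 0 0.5;0 0 0 0 -7.7 0 0.5;0 0 0 0 -7.7 0 0.5;0 0 0 0 -7.7 0 0.5;0 0 0 0 0 0 0.5;0 0 0 0 0 0 0.5"

```text
clock: 23.8
eef_pos: [457.9, -8.4, 117.4]
tcp_rot: [-1.569, 0.013, 0.465]
contact_force: [-0.0, 0.1, -0.5]
opening: 0.5
```

```bash
cat > plate.py <<'E'
from h import *
def plate(name,z=4,vmax=110):
    im,C=load('wrist',name); hsv=cv2.cvtColor(im,cv2.COLOR_BGR2HSV)
    m=((hsv[...,2]<vmax)).astype(np.uint8); return im,C,m
E
python3 - <<'E'
from h import *
s=r.sense();print(s['opening'],s['eef_pos'],s['tcp_rot'])
im,C=snap('wrist','w11')
c,si=np.cos(np.radians(25.4)),np.sin(np.radians(25.4)); G=np.array([466.4,-8.8])
f=lambda x,y,z:[G[0]+c*x-si*y,G[1]+si*x+c*y,z]
a=im.copy()
for pts in([(-62,-50,4),(-62,50,4),(12,50,4),(12,-50,4)],[(-11,-6,36),(-11,6,36),(11,6,36),(11,-6,36)],[(-57,-11,4),(-57,11,4),(-35,11,4),(-35,-11,4)]):
    cv2.polylines(a,[np.round(proj(C,[f(*p) for p in pts])).astype(int)],True,(0,0,255),1)
cv2.imwrite('pics/w11b.png',cv2.resize(a,(800,600),interpolation=cv2.INTER_CUBIC))
need([*G,100],Rt(-90,0,25.4))
E
```

```text
0.49959336039630436 [457.86  -8.45 117.42] [-1.57  0.01  0.46]
shift cm [ 0.77  1.73 -0.42] turn [-0.08  1.25 -0.75]
```

View pics/w11b.png

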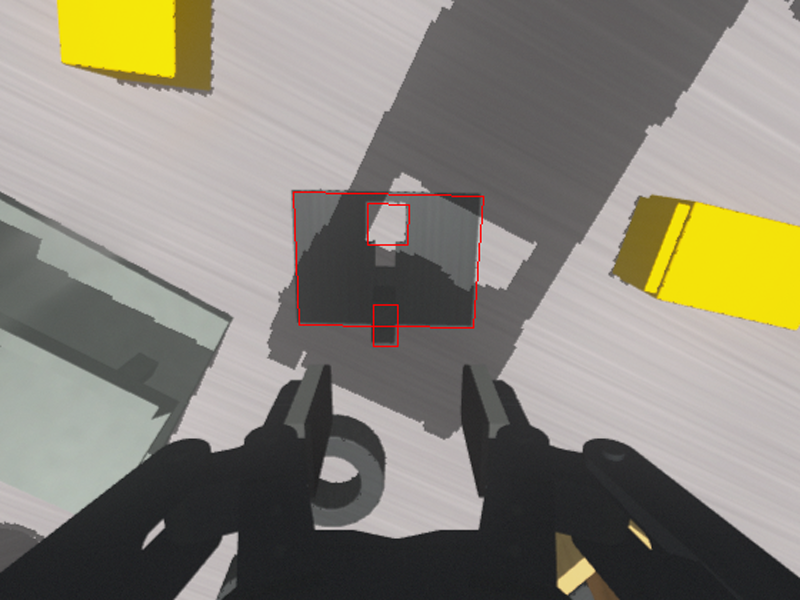

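The plate model overlays the image: outline, hole at (388,224), tab at (385,325). Approaching the tab.

apply_moves --plan "0.4 1 -0.2 0 0.6 -0.7 0.5;0.3 2 -0.2 0 0.6 0 0.5;0 2.5 0 0 0 0 0.5;0 2 0 0 0 0 0.5;0 0 0 0 0 0 0.5;0 0 0 0 0 0 0.5"

```text
clock: 24.45
eef_pos: [467.0, -8.5, 40.9]
tcp_rot: [-1.57, -0.002, 0.427]
contact_force: [-0.4, -0.2, 0.8]
opening: 0.499
```

Run:
```python
from h import *
need([466.4,-8.8,8],Rt(-90,0,25.4))
```

```text
shift cm [-0.07  3.29 -0.  ] turn [-0.02 -0.94  0.09]
```

apply_moves --plan "-0.1 1 0 0 -0.9 0 0.5;0 1 0 0 0 0 0.5;0 0.7 0 0 0 0 0.5;0 0 0 0 0 0 0.5"

```text
clock: 24.85
eef_pos: [467.7, -8.9, 14.0]
tcp_rot: [-1.572, -0.005, 0.442]
contact_force: [-0.3, 1.2, -0.0]
opening: 0.501
```

Run:
```python
from h import *
need([466.4,-8.8,8],Rt(-90,0,25.4)); print(r.sense()['contact_force'])
```

```text
shift cm [-0.11  0.6   0.07] turn [ 0.08 -0.06  0.29]
[-0.28  1.17 -0.02]
```

apply_moves --plan "-0.1 0.4 0 0 0 0.2 0.5;0 0.2 0 0 0 0 0.5;0 0 0 0 0 0 0.5;0 0 0 0 0 0 1;0 0 0 0 0 0 1;0 0 0 0 0 0 1;0 0 0 0 0 0 1;0 0 0 0 0 0 1;0 0 0 0 0 0 1" --squeeze 70

```text
clock: 25.75
eef_pos: [467.2, -9.4, 8.1]
tcp_rot: [-1.573, -0.002, 0.442]
contact_force: [0.2, -0.4, -1.1]
opening: 0.127
```

Run:
```python
from h import *
need([466.4,-8.8,8],Rt(-90,0,25.4)); s=r.sense();print(s['contact_force'],s['opening'])
```

```text
shift cm [-0.05  0.01  0.09] turn [ 0.1  -0.08  0.13]
[ 0.16 -0.43 -1.14] 0.127274507416767
```

Run:
```python
from h import *
im,C=load('wrist','w1')
print('bottle near edge',onz(C,np.array([[352,302],[345,330]])*.7,0), 'cap',onz(C,np.array([[332,410]])*.7,150))
g=cratept([78.5,0,54]);print(g)
need([*g[:2],170],Rt(-90,0,25.3)); need([*g[:2],170],Rt(-90,0,-13))
```

```text
bottle near edge [[717.8  137.81   0.  ]
 [742.35 125.84   0.  ]] cap [[736.71 135.61 150.  ]]
[670.99 204.34  54.  ]
shift cm [ 27.6  -16.15  10.58] turn [0.1  0.02 0.13]
shift cm [ 27.6  -16.15  10.58] turn [ 0.06 38.32  0.16]
```

apply_moves --plan "0 -1 0 0 0 0 1;0 -3 0 0 0 0 1;0 -4 0 0 0 0 1;0 -4 0 0 0 0 1;0 -3 0 0 0 0 1;0 0 0 0 7.7 0 1;0 0 0 0 7.7 0 1;0 0 0 0 7.7 0 1;0 0 1 0 7.7 0 1;0 0 3 0 7.5 0 1;0 0 4 0 0 0 1;0 0 4 0 0 0 1;0 0 4 0 0 0 1;1 0 4 0 0 0 1;2 0 3 0 0 0 1;3 0 1 0 0 0 1;3 0 0 0 0 0 1;3 0 0 0 0 0 1;0 0 0 0 0 0 1;0 0 0 0 0 0 1"

```text
clock: 27.75
eef_pos: [637.5, 202.6, 177.8]
tcp_rot: [-1.57, -0.006, -0.255]
contact_force: [-0.6, 0.4, -2.3]
opening: 0.124
```

```bash
cat >> h.py <<'E'
def pl(x,z,gx=-.5,y=0,dyaw=0): need(cratept([x-gx,y,z+8]),Rt(-90,0,CRY+dyaw))  # grip at crate x, plate underside at z
E
python3 - <<'E'
from h import *
s=r.sense();print(s['contact_force'],s['opening'],s['eef_pos']); pl(78,100)
im,C=snap('wrist','w12')
E
```

```text
[-0.57  0.36 -2.29] 0.1240012414405688 [637.53 202.64 177.81]
shift cm [3.15 7.   1.  ] turn [-0.07 -1.59  0.37]
```

```bash
cat > pchk.py <<'E'
from hand import *
import sys
im,_=load('wrist',sys.argv[1]); hc=r.get_calibration('wrist')['hand_eye']; K=cam('wrist',np.eye(4))[0]; Mi=np.linalg.inv(hc); C=(K,Mi[:3,:3],Mi[:3,3])
P=proj(C,[[-62.5,4,-50],[-62.5,4,50],[11.5,4,50],[11.5,4,-50]]); print('model',P.tolist())
g=cv2.cvtColor(im,cv2.COLOR_BGR2GRAY).astype(np.float32)
r0=int(P[0,1]); print('rear rows',[(c,round(float(edge(g[:,c-2:c+3].mean(1),r0-14,r0+14)),1)) for c in (190,215,240,310,340,365)])
for rr in (r0+12,r0+30,r0+50,r0+70):
    a=(rr-P[0,1])/(P[3,1]-P[0,1]); L=P[0,0]+a*(P[3,0]-P[0,0]); R=P[1,0]+a*(P[2,0]-P[1,0])
    e=[edge(g[rr-2:rr+3].mean(0),int(v)-12,int(v)+13) for v in(L,R)]; print(rr,'L %.1f R %.1f model, seen %.1f %.1f'%(L,R,*e))
cv2.imwrite('pics/pc.png',cv2.resize(im,(800,600)))
E
python3 pchk.py w12
```

```text
model [[159.7196736063783, 138.65364218492442], [391.04307544175913, 138.67592701318003], [375.9786294056415, 289.58952152868864], [175.26326145865147, 289.5374286311748]]
rear rows [(190, 133.8), (215, 133.4), (240, 125.8), (310, 134.3), (340, 123.4), (365, 143.7)]
150 L 160.9 R 389.9 model, seen 162.3 391.0
168 L 162.7 R 388.1 model, seen 164.2 389.2
188 L 164.8 R 386.1 model, seen 166.3 387.2
208 L 166.9 R 384.1 model, seen 168.6 385.3
```

Run:
```python
from hand import *
im,_=load('wrist','w12'); hc=r.get_calibration('wrist')['hand_eye']; K=cam('wrist',np.eye(4))[0]; Mi=np.linalg.inv(hc); C=(K,Mi[:3,:3],Mi[:3,3])
print(proj(C,[[x-.5,4,0] for x in(-62,-57,-35,-25,-11)])[:,1])
g=cv2.cvtColor(im,cv2.COLOR_BGR2GRAY)
for c in (210,262,268,290): print(c,list(zip(range(120,222,3),g[120:222:3,c].tolist())))
```

```text
[138.66 150.3  198.77 219.46 247.12]
210 [(120, 118), (123, 118), (126, 117), (129, 115), (132, 115), (135, 106), (138, 117), (141, 117), (144, 116), (147, 114), (150, 114), (153, 113), (156, 112), (159, 112), (162, 112), (165, 111), (168, 111), (171, 108), (174, 109), (177, 110), (180, 108), (183, 108), (186, 107), (189, 108), (192, 107), (195, 105), (198, 106), (201, 105), (204, 105), (207, 105), (210, 105), (213, 104), (216, 103), (219, 103)]
262 [(120, 103), (123, 100), (126, 74), (129, 73), (132, 72), (135, 123), (138, 122), (141, 120), (144, 121), (147, 61), (150, 60), (153, 61), (156, 60), (159, 60), (162, 61), (165, 62), (168, 60), (171, 61), (174, 60), (177, 61), (180, 60), (183, 60), (186, 60), (189, 59), (192, 58), (195, 86), (198, 108), (201, 92), (204, 59), (207, 60), (210, 58), (213, 58), (216, 58), (219, 57)]
268 [(120, 224), (123, 223), (126, 214), (129, 123), (132, 223), (135, 123), (138, 122), (141, 120), (144, 122), (147, 157), (150, 119), (153, 222), (156, 156), (159, 119), (162, 118), (165, 118), (168, 116), (171, 117), (174, 117), (177, 117), (180, 118), (183, 116), (186, 118), (189, 116), (192, 117), (195, 117), (198, 116), (201, 115), (204, 117), (207, 117), (210, 116), (213, 115), (216, 115), (219, 116)]
290 [(120, 223), (123, 223), (126, 122), (129, 122), (132, 223), (135, 123), (138, 122), (141, 119), (144, 121), (147, 223), (150, 222), (153, 222), (156, 200), (159, 118), (162, 119), (165, 116), (168, 117), (171, 117), (174, 103), (177, 108), (180, 112), (183, 106), (186, 106), (189, 105), (192, 98), (195, 59), (198, 61), (201, 58), (204, 59), (207, 58), (210, 57), (213, 59), (216, 58), (219, 60)]
```

Run:
```python
from h import *
pl(78,65,-2.4,-.5)
```

```text
shift cm [ 3.31 10.52  0.94] turn [-0.08 -1.58  0.4 ]
```

apply_moves --plan "1 1 0.3 0 -1.5 0.4 1;1.2 2 0.3 0 0 0 1;0.9 2.5 0.2 0 0 0 1;0 2.5 0 0 0 0 1;0 1.3 0 0 0 0 1;0 0 0 0 0 0 1;0 0 0 0 0 0 1"

```text
clock: 28.5
eef_pos: [665.2, 204.7, 86.5]
tcp_rot: [-1.569, 0.001, -0.225]
contact_force: [0.7, -0.4, -1.5]
opening: 0.124
```

Run:
```python
from h import *
pl(78,46,-2.4,-.5)
```

```text
shift cm [0.76 3.25 0.04] turn [-0.1   0.09 -0.04]
```

apply_moves --plan "0.4 0.4 0 0 0 0 1;0.3 0.5 0 0 0 0 1;0 0.4 0 0 0 0 1;0 0 0 0 0 0 1;0 0 0 0 0 0 1"

```text
clock: 29.0
eef_pos: [674.4, 203.7, 76.6]
tcp_rot: [-1.566, -0.004, -0.225]
contact_force: [-0.5, -0.5, -0.2]
opening: 0.124
```

Run:
```python
from hand import *
pl(78,46,-2.4,-.5)
im,C=snap('wrist','w13')
a=cv2.resize(im[60:340,130:430],None,fx=2.6,fy=2.1,interpolation=cv2.INTER_CUBIC); cv2.imwrite('pics/w13b.png',a)
hc=r.get_calibration('wrist')['hand_eye']; K=cam('wrist',np.eye(4))[0]; Mi=np.linalg.inv(hc); CT=(K,Mi[:3,:3],Mi[:3,3])
print('hole model px',proj(CT,[[x-2.4,4,y+.5] for x,y in((-57,-11),(-57,11),(-35,11),(-35,-11))]).tolist())
print('stud head model px',proj(C,[cratept([32+dx,dy,59]) for dx,dy in((-8,0),(8,0),(0,8),(0,-8))]).tolist())
g=cv2.cvtColor(im,cv2.COLOR_BGR2GRAY)
for rr in range(136,204,6): print(rr,g[rr,244:312:3].tolist())
```

```text
shift cm [-0.16  2.26 -0.07] turn [-0.25  0.1   0.23]
hole model px [[251.17405727877977, 145.8459604121858], [301.7468290510782, 145.8509260840928], [300.6889754100989, 194.70694773155404], [252.29633934025324, 194.69976893793137]]
stud head model px [[275.30319649417834, 145.34781723877504], [275.3005922880453, 178.37383434523636], [291.90085775467526, 162.127115649902], [258.69557292161807, 162.08916786499137]]
136 [125, 125, 128, 132, 132, 132, 133, 134, 131, 133, 133, 134, 134, 134, 133, 131, 131, 132, 131, 128, 127, 125, 123]
142 [123, 124, 126, 127, 128, 128, 129, 129, 129, 128, 130, 131, 128, 128, 130, 128, 128, 128, 127, 126, 127, 124, 123]
148 [123, 124, 124, 128, 127, 227, 227, 212, 215, 240, 243, 242, 237, 205, 219, 167, 227, 227, 227, 148, 125, 122, 123]
154 [121, 120, 124, 127, 227, 226, 233, 243, 243, 243, 243, 243, 242, 242, 241, 200, 226, 226, 216, 108, 122, 121, 121]
160 [121, 121, 122, 115, 127, 222, 237, 238, 238, 238, 239, 238, 237, 237, 236, 234, 224, 226, 226, 110, 120, 119, 120]
166 [119, 118, 118, 114, 136, 221, 238, 237, 237, 237, 237, 237, 236, 235, 235, 229, 226, 226, 126, 108, 119, 119, 119]
172 [116, 117, 117, 103, 165, 226, 223, 222, 230, 230, 230, 230, 229, 229, 216, 226, 226, 226, 215, 97, 118, 119, 117]
178 [115, 115, 115, 100, 124, 226, 226, 226, 225, 225, 213, 226, 225, 225, 225, 225, 225, 225, 225, 99, 116, 116, 116]
184 [113, 114, 112, 93, 125, 157, 217, 124, 225, 225, 226, 225, 225, 225, 225, 215, 125, 124, 123, 90, 115, 114, 110]
190 [114, 112, 110, 90, 124, 125, 125, 124, 157, 124, 124, 123, 124, 125, 123, 124, 124, 124, 124, 83, 68, 66, 69]
196 [112, 111, 111, 114, 114, 114, 115, 106, 123, 124, 124, 124, 124, 123, 124, 97, 68, 66, 70, 67, 66, 66, 66]
202 [110, 110, 109, 112, 113, 112, 114, 93, 122, 123, 123, 123, 121, 122, 122, 75, 67, 66, 66, 65, 64, 65, 66]
```

The stud head at (275,162) shows inside the keyhole opening and agrees with the model. Small correction, then lowering.

apply_moves --plan "-0.12 0.3 -0.07 -0.2 0 0.2 1;0 0.4 0 0 0 0 1;0 0 0 0 0 0 1"

```text
clock: 29.35
eef_pos: [672.8, 203.2, 69.3]
tcp_rot: [-1.57, -0.0, -0.225]
contact_force: [0.4, 0.2, -1.2]
opening: 0.129
```

Run:
```python
from h import *
pl(78,46,-2.4,-.5); s=r.sense();print(s['contact_force'],s['wrist_torque'])
```

```text
shift cm [-0.01  1.53  0.02] turn [-0.04  0.1   0.01]
[ 0.42  0.17 -1.15] [-0.05 -0.01 -0.05]
```

apply_moves --plan "0 0.4 0 0 0 0 1;0 0.4 0 0 0 0 1;0 0.3 0 0 0 0 1;0 0.2 0 0 0 0 1;0 0 0 0 0 0 1"

```text
clock: 29.85
eef_pos: [672.6, 203.2, 54.6]
tcp_rot: [-1.57, 0.0, -0.225]
contact_force: [-0.7, 0.7, -1.9]
opening: 0.129
```

Run:
```python
from h import *
pl(78,46,-2.4,-.5); s=r.sense();print(s['contact_force'],s['wrist_torque'])
```

```text
shift cm [0.01 0.06 0.02] turn [-0.02  0.11 -0.03]
[-0.69  0.69 -1.87] [-0.05 -0.06  0.02]
```

apply_moves --plan "0 0.1 0 0 0 0 1;0 0.1 0 0 0 0 1;0 0.1 0 0 0 0 1"

```text
clock: 30.15
eef_pos: [672.7, 203.3, 54.0]
tcp_rot: [-1.57, 0.0, -0.225]
contact_force: [-3.5, -1.5, 6.8]
opening: 0.13
```

Plate is on the crate at the expected height. Pulling 21 mm towards the blocks.

apply_moves --plan "-0.3 0 0 0 0 0 1;-0.4 0 0 0 0 0 1;-0.4 0 0 0 0 0 1;-0.4 0 0 0 0 0 1;-0.2 0 0 0 0 0 1;0 0 0 0 0 0 1"

```text
clock: 30.75
eef_pos: [654.6, 207.5, 54.3]
tcp_rot: [-1.57, 0.0, -0.225]
contact_force: [0.7, 0.6, -2.2]
opening: 0.126
```

Run:
```python
from h import *
pl(57,46,-2.4,-.5); s=r.sense();print(s['contact_force'],s['wrist_torque'])
```

```text
shift cm [-0.24  0.03  0.01] turn [-0.04  0.11 -0.  ]
[ 0.65  0.58 -2.23] [ 0.01 -0.04  0.  ]
```

apply_moves --plan "-0.15 0 0 0 0 0 1;-0.15 0 0 0 0 0 1;-0.15 0 0 0 0 0 1"

```text
clock: 31.05
eef_pos: [651.6, 208.4, 54.5]
tcp_rot: [-1.57, -0.003, -0.225]
contact_force: [8.1, -3.7, -4.3]
opening: 0.126
```

Run:
```python
from h import *
pl(57,46,-2.4,-.5); s=r.sense();print(s['contact_force'],s['wrist_torque'])
```

```text
shift cm [ 0.07  0.05 -0.01] turn [-0.07  0.13  0.18]
[ 8.06 -3.65 -4.34] [-0.6  -1.34  0.03]
```

apply_moves --plan "-0.2 0.05 0 0 0 0 1;-0.2 0.05 0 0 0 0 1"

```text
clock: 31.25
eef_pos: [651.6, 208.5, 54.7]
tcp_rot: [-1.568, -0.011, -0.224]
contact_force: [6.2, -3.8, -1.7]
opening: 0.133
```

Run:
```python
from h import *
pl(57,46,-2.4,-.5); s=r.sense();print(s['contact_force'],s['wrist_torque'])
```

```text
shift cm [ 0.07  0.07 -0.02] turn [-0.16  0.18  0.64]
[ 6.19 -3.81 -1.66] [-0.72 -0.97 -0.01]
```

The plate no longer moves and the pull force builds, so the stud is at the slot end. Level, release and retreat to look.

apply_moves --plan "0 0.05 0 0 0 0.6 1;0 0.05 0 0 0 0 1;0 0 0 0 0 0 0.6;0 0 0 0 0 0 0.6;0 0 0 0 0 0 0.6;0 0 0 0 0 0 0.6;0 -1 0 0 0 0 0.6;0 -3 0 0 0 0 0.6;0 -4 0 0 0 0 0.6;0 -4 0 0 0 0 0.6;0 -4 0 0 0 0 0.6;2 -2 0 0 0 0 0.6;2 0 0 0 0 0 0.6;0 0 0 0 0 0 0.6"

```text
clock: 32.65
eef_pos: [690.3, 199.4, 247.1]
tcp_rot: [-1.567, -0.001, -0.223]
contact_force: [-0.1, -0.4, -0.1]
opening: 0.398
```

Run:
```python
from h import *
s=r.sense();print(s['contact_force'],s['opening'],s['eef_pos'])
im,C=snap('wrist','w14'); a=cv2.resize(im,None,fx=2,fy=2,interpolation=cv2.INTER_CUBIC)
rect=lambda x0,x1,y0,y1,z:[cratept([x,y,z]) for x,y in((x0,y0),(x0,y1),(x1,y1),(x1,y0))]
d=lambda p,c:cv2.polylines(a,[np.round(proj(C,p)*2+.5).astype(int)],True,c,1)
d(rect(-5,69,-50,50,50),(0,0,255)); d(rect(46,68,-6,6,82),(0,0,255))
d(rect(-58.5,-17.5,20,68,88),(255,0,0)); d(rect(-57.5,-28.5,-68,-20,88),(255,0,0)); d(rect(-71,71,-82,82,46),(0,255,0))
ys=proj(C,rect(-75,75,-85,85,46))*2; x0,y0=np.maximum(ys.min(0).astype(int)-60,0); x1,y1=ys.max(0).astype(int)+60
c=a[y0:y1,x0:x1]; k=min(800/c.shape[1],600/c.shape[0]); cv2.imwrite('pics/fin.png',cv2.resize(c,None,fx=k,fy=k))
print((x0,y0,x1,y1),k)
snap('top','t14');snap('scene','s14')
```

```text
[-0.12 -0.37 -0.06] 0.39777883100937295 [690.32 199.43 247.12]
(np.int64(303), np.int64(0), np.int64(802), np.int64(375)) 1.6
```

View pics/fin.png

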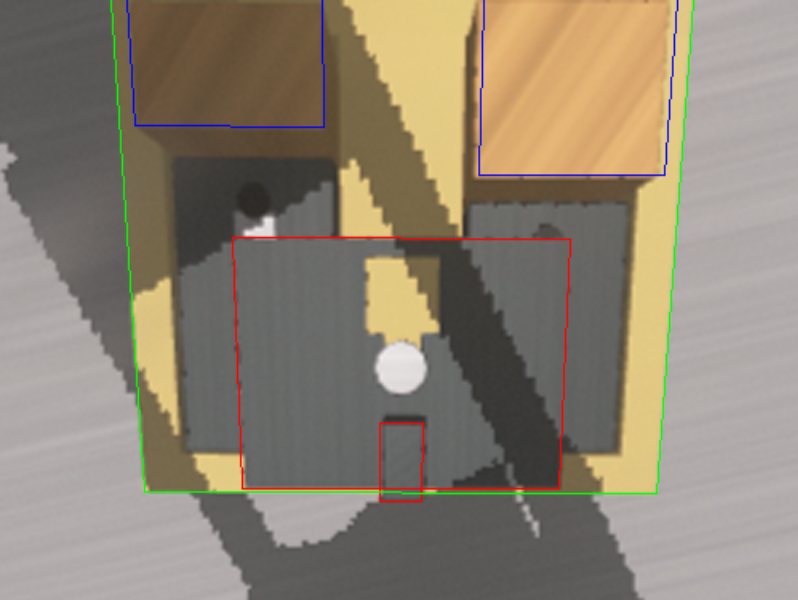

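The plate, both blocks and the rim coincide with the target outlines, and the stud head at (400,368) is at the slot end. The gripper is 150 mm clear. Handing in.

```bash
python3 -c "
from rig import r
print(r.sign_off(), r.sense()['clock'])"
```

```text
the job is handed in; nothing more can be done
the job is handed in; nothing more can be done
```

The job is done and handed in at about 33 s of the 72 s allowed.

- **Blocks:** The 29 mm block stands in front of the long die in the -y bay. The 41 mm block stands in front of the short die in the +y bay. Each was pressed down until the crate floor pushed back, with 42 N and 17 N. The thick block stayed in the rack.
- **Plate:** The hold-down plate met the crate at the expected height of 46 mm. I pulled it 21 mm until it would move no further, with about 8 N of resistance.
- **Last check:** In the final wrist picture the plate and its tab matched the computed locked outline, with the stud head at the slot end. The visible parts of both blocks matched theirs too. Their -x edges were outside that picture.
- **Disagreements:** The plate sat about 2 mm further back in the grip than the grasp pose implied, so I used the camera's value. The 41 mm block's place in the grip also differed by about 2 mm between the two measurements, so I used a value in between, and it went in with no side contact. The pull stopped 0.7 mm beyond where I had predicted.
- **Not checked:** I did not compare the bystanders before and after. No unexpected contact force showed in the readings I took along the way.

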